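# Load a silver bar into the metal tester and latch its cover

## Task

Slide the orange thumb latch of the green metal tester sideways so that its sprung cover pops fully open, then lay the silver bar flat in the open chamber at its lower end: lengthwise up the slope, centred over the dark window and resting near or against the lower wall. Then press the cover shut until the latch clicks over it and holds, and let go. Leave the brass and copper bars and all the other things on the bench standing where they are.

Things in the scene. Friction and masses are not known exactly. Their poses are not given: they have to be found in the camera images.
- tester: Green bench-top metal tester, 200 mm wide, 320 mm deep, fixed. Origin: on the bench under the middle of its front edge; x towards its back, y across, z up. Sloped panel in front, housing 165 mm high from x = 135 mm to the back.
- panel: Sloped front panel of the tester, 162 mm long, 200 mm wide, in front of its housing. Origin: middle of its lower front edge, 40 mm above the bench. x runs up the slope (35 degrees above level, away from the robot at yaw 0), y across it, z is the outward normal (35 degrees from vertical, towards the robot). The face is z = 0; latch tab at x = 20 mm, hinge of the cover along y at x = 150 mm.
- nest (a point): Centre of the dark round window (16 mm across) in the chamber's flat white floor; panel frame x 75.5, y 0, z -22 mm, axes as panel. Chamber: x 50 to 145, y -42 to 42, 22 mm deep, square to the panel, hidden while the cover is shut. A bar lying lengthwise up the slope against the lower wall (x = 50) has its centre here.
- latch_tab (a point): Top centre of the orange thumb tab, a block 18 mm (panel x) by 14 mm (panel y) standing 14.5 mm out of the panel; moves with the latch. Nothing stands beside it in panel y; a low orange tongue joins it to the cover's lower edge, 16 mm up the slope from the tab.
- latch (a joint): Latch slide, m. 0 = home (latched); slides along panel +y to at most 0.012, the cover is free from about 0.008. A spring pushes it home (1.5 N at 0, 3.3 N at 0.012), so it returns when let go. Its tongue is bevelled: a pin on the cover pushes it aside as the cover is pressed down, and it snaps back over the pin.
- cover (a joint): Cover hinge, rad. 0 = shut. Once the latch is aside a spring swings the cover up to 1.75 (fully open: it then leans 25 degrees forward over the chamber, free edge about 220 mm above the bench). Shutting takes about 1 to 2 N at the free edge and some 5 N more over the last 15 mm, for the latch to click.
- cover_edge (a point): Middle of the free edge of the cover's outer face. Cover: grey plate 105 mm (from hinge to free edge) by 94 mm, 5 mm thick, black inlay outside, lying on the panel face over panel x 45 to 150 mm when shut. Its axes are those of panel when shut and turn with it.
- silver_bar: Loose bright silver bar 50 x 20 x 12 mm (x, y, z), about 0.12 kg, lying flat on the bench. Origin: centre of its underside; x along its length.
- silver_bar_center (a point): Centre of the silver bar, 6 mm above its underside.
- brass_bar: Yellow brass bar 50 x 20 x 12 mm, loose, not to be moved. Origin: centre of its underside, x along its length.
- copper_bar: Reddish copper bar 50 x 20 x 12 mm, loose, not to be moved. Origin: centre of its underside, x along its length.
- paste_jar: Small jar, 44 mm across, 45 mm high, blue lid; loose. Origin: centre of its underside.
- flux_bottle: White bottle with red cap, 48 mm across, 130 mm high, close to the tester's +y side; loose. Origin: centre of its underside.
- oil_can: Bare aluminium can, 48 mm across, 110 mm high, close to the tester's -y side; loose. Origin: centre of its underside.
- bench_block: Steel block 60 x 60 x 18 mm, loose. Origin: centre of its underside.
- hammer: Hammer 200 mm long lying flat, loose. Origin at its underside, x along the handle towards the head.
- ring_blank: Brass ring, 30 mm across, 12 mm high, loose, lying flat. Origin: centre of its underside.
Mind the look-alikes: they are no part of the job. Of the things shaped like the silver_bar, the silver one is meant.

How it is judged:
On the way, in this order (a step that is already met when the one before it is completed fails the run):
1. the latch is slid aside and the cover has sprung open (value of joint cover above 1.5 rad), for 0.1 s.
2. the silver bar lies flat over the window while the cover stands open (x of silver_bar_center in the frame of nest between -0.01 and 0.012 m and y of silver_bar_center in the frame of nest between -0.01 and 0.01 m and z of silver_bar_center in the frame of nest below 0.0095 m and angle between the x axis of silver_bar and the x axis of panel, either way round below 0.2 rad and value of joint cover above 1.2 rad and contact force between the fingers and silver_bar below 0.05 N), for 0.2 s.
At the end, for the whole second after the job is handed in: The silver bar lies flat in the chamber, its centre within 10 mm of the window's centre across the slope and from 10 mm below to 12 mm above it along the slope, its length within 0.2 rad of the slope line, at rest; the cover is shut (under 0.04 rad) and held by the latch, which is home (under 3 mm) (x of silver_bar_center in the frame of nest between -0.01 and 0.012 m and y of silver_bar_center in the frame of nest between -0.01 and 0.01 m and z of silver_bar_center in the frame of nest below 0.0095 m and angle between the x axis of silver_bar and the x axis of panel, either way round below 0.2 rad and value of joint cover below 0.04 rad and value of joint latch below 0.003 m and linear speed of silver_bar below 0.02 m/s and velocity of joint cover below 0.05 rad/s); the robot touches nothing.
It fails at once if the brass or the copper bar is moved more than 30 mm (distance of any of brass_bar, copper_bar from where it was at the start of the episode above 0.03 m).
It fails at once if the paste jar, flux bottle or oil can is moved more than 30 mm or tipped over (distance of any of paste_jar, flux_bottle, oil_can from where it was at the start of the episode above 0.03 m or angle between any of paste_jar, flux_bottle, oil_can's own z axis and vertical above 0.6 rad).
It fails at once if the bench block, hammer or ring blank is moved more than 30 mm (distance of any of bench_block, hammer, ring_blank from where it was at the start of the episode above 0.03 m).
It also fails if it takes over 67 s, if anything falls off the work surface, if the arm or the gripper's body presses on something with over 40 N, if the wrist force passes 120 N, or if a joint passes its speed limit or range.

## Robot

A 7-joint arm with a two-finger parallel gripper is mounted at the origin on the work surface. World frame = base frame: x ahead of the robot, y to its left, z up, the work surface at z = 0. Lengths are in m, angles in rad, forces in N, time in s.
With the tool pointing down it reaches from about 0.425 to 0.925 m from the base axis. Payload 6.8 kg.
Tool frame: the origin (TCP) lies at the very end of the fingers, on their centre line; the grasp point (between the pads) lies bot.tcp_to_grasp behind it (bot.tcp_to_grasp is the distance from the TCP to the grasp point, in m); z points along the fingers, y is the line along which they close (so a half turn about z gives the same grasp; the last joint's range is limited). The gripper opens to 85 mm and grips with 20 to 120 N. Pads are 22 mm wide; open, the fingers measure 114 mm over their backs; the gripper's body (76 mm by 85 mm) begins 54 mm behind the grasp point. The pads swing forward as they close: fully open they stand 13 mm farther back than shut.
Start: joints at [-1.403, 0.477, 0.022, 1.555, -0.011, 1.109, -0.083], TCP at [0.184, 0.65, 0.206] pointing down, gripper open.
Joint ranges: [-2.96, 2.96], [-0.34, 2.1], [-1.41, 1.46], [0.24, 2.44], [-1.37, 4.51], [0.17, 1.92], [-2.96, 2.96]. Speed limits (rad/s): [2.39, 2.39, 3.14, 3.14, 3.14, 3.14, 3.14].

## Interface

Orientations are given as a unit quaternion [w, x, y, z].
In Python, from station import bot gives the robot as it stands.
- The arm moves only by the tool servo_tool, never from a script. Its argument "motion" is a list that holds one entry, the list of rows, each a list of 7 numbers: the shift along the tool's x, y, z in m, then the turn, a rotation vector about the tool's x, y, z in units of 5 degrees (1.0 is 5 degrees), then the opening, from 0 (shut) to 1 (fully open). A call has 1 to 20 rows; each row is the pose to reach, as a shift and turn from the pose commanded when the call began, along the tool's axes at that moment; what a row does not reach only later rows make up. A row lasts 1/12 s, in which the tool goes at most 41.7 mm and 7.16 degrees, less where a joint would pass 70% of its speed; a pose out of reach is approached as far as the arm can. A call with a gripper value outside its range is refused whole. The fingers move at their own pace and stop on an object; "grip_force" is the grip in N (left out, the last holds). Time passes only in rows, so rows that repeat a pose let the fingers close. It gives the time, the measured TCP pose, the force, the opening and the grip force at its end, in the units of the state.
- bot.get_obs(): the state, without advancing time (a new reading comes with each control period).
- bot.read_camera(name): name is "side" or "top" or "wrist"; returns a dict with "img" (384x512x3 uint8, red, green, blue), "K" (3x3 intrinsics, pixels), "k1" (the pictures are not rectified: a ray, as slopes to the right and down, at radius r is drawn at 1 + k1 r^2 times it, then the intrinsics apply), "pose" (4x4, takes a point from camera to world coordinates). Camera axes: x right, y down, z forward; pixel columns grow to the right and rows downward; lengths in m; the calibration is good to about 2 mm. A picture is of the moment at which its call begins. There is no depth.
- bot.hand_in(): hands the job in; it is judged then, once.
The state is a dict: "t": time; "q": joint angles; "joint_vel": joint speeds; "joint_torque": joint torques, N m; "eef_pos": TCP position; "tool_rot": TCP orientation; "contact_force": force on the tool from outside, world axes, zero at the start; "torque": the same for the moment, N m; "gripper_width": opening from 0.0 (shut) to 1.0 (fully open); "grasp_force": force on a finger pad.
Only numpy, scipy, OpenCV 4.12 (cv2) and the standard library are available. Lean on these libraries where they do the work, as an engineer would, in place of code of your own. Each camera call takes 0.05 s, during which the arm holds its last target. There are 200 camera calls.

## Working session

There is one attempt and no reset: what is moved stays moved. The work goes in short steps, Python scripts to look and compute and a tool call to move; the robot and the scene stay as the last step left them, time stands still between calls to the robot, and variables do not carry over. Pictures are saved under pics/ and viewed, at most 10 in all, crops included, and the job is handed in when it is done.

Besides the shell and the picture viewer there is one more tool, called by a JSON object that holds its "api" and its "payload". servo_tool: Moves the arm, as the interface text tells. Its arguments: {"type":"object","properties":{"motion":{"type":"array"},"grip_force":{"type":"number"}},"required":["motion"]}

```bash
mkdir -p pics; ls
cat > h.py <<'E'
import numpy as np, cv2
from station import bot
from scipy.spatial.transform import Rotation as R
def cam(n):
    return bot.read_camera(n)
def ray(c,u,v):
    K=c["K"]; k=c["k1"]
    p=np.array([(u-K[0,2])/K[0,0],(v-K[1,2])/K[1,1]]); q=p.copy()
    for _ in range(20): q=p/(1+k*(q@q))
    d=c["pose"][:3,:3]@np.array([q[0],q[1],1]); return c["pose"][:3,3],d/np.linalg.norm(d)
def onz(c,u,v,z):
    o,d=ray(c,u,v); return o+d*(z-o[2])/d[2]
def tri(c1,a,c2,b):
    o1,d1=ray(c1,*a); o2,d2=ray(c2,*b)
    s=np.linalg.lstsq(np.c_[d1,-d2],o2-o1,rcond=None)[0]
    p,q=o1+s[0]*d1,o2+s[1]*d2; return (p+q)/2,np.linalg.norm(p-q)
def proj(c,P):
    T=np.linalg.inv(c["pose"]); x=T[:3,:3]@np.asarray(P)+T[:3,3]; s=x[:2]/x[2]; s=s*(1+c["k1"]*(s@s))
    return c["K"][:2,:2]@s+c["K"][:2,2]
def tool():
    o=bot.get_obs(); q=o["tool_rot"]; return np.array(o["eef_pos"]),R.from_quat([q[1],q[2],q[3],q[0]])
E
python3 - <<'E'
from h import *
import pickle
d={n:cam(n) for n in("side","top","wrist")}
pickle.dump(d,open("c0.pkl","wb"))
im=np.hstack([cv2.cvtColor(d[n]["img"],cv2.COLOR_RGB2BGR) for n in("side","top")])
for n in d: print(n,d[n]["pose"].round(3).tolist(),d[n]["K"][0,0],d[n]["k1"])
print(bot.get_obs(),bot.tcp_to_grasp)
for n in("side","top"): cv2.imwrite(f"pics/{n}0.png",cv2.cvtColor(d[n]["img"],cv2.COLOR_RGB2BGR))
E
```

```text
pics
side [[0.839, -0.304, 0.451, -0.063], [-0.544, -0.448, 0.709, -0.971], [-0.014, -0.84, -0.542, 0.821], [0.0, 0.0, 0.0, 1.0]] 413.68637970314103 -0.038241699941622714
top [[0.027, -0.997, 0.077, 0.457], [-0.999, -0.028, -0.017, -0.008], [0.019, -0.076, -0.997, 1.026], [0.0, 0.0, 0.0, 1.0]] 347.23021655070517 -0.020484202042505503
wrist [[0.273, 0.924, 0.268, 0.115], [0.962, -0.262, -0.076, 0.668], [-0.0, 0.278, -0.961, 0.373], [0.0, 0.0, 0.0, 1.0]] 327.99159379940585 -0.019321190825458
{'t': 0.15, 'q': array([-1.403153  ,  0.47762758,  0.02232462,  1.55618497, -0.01149346,
        1.10928845, -0.08311269]), 'joint_vel': array([-0.00187206, -0.00369047, -0.00104337, -0.00258097, -0.0009203 ,
        0.00157193,  0.00173713]), 'joint_torque': array([ 3.19770545e-03, -5.96924186e+01,  1.61044702e+00, -2.81491792e+01,
        1.26686975e-02,  6.42378145e-03, -1.71543223e-05]), 'eef_pos': array([0.18364351, 0.64904825, 0.20545364]), 'tool_rot': array([-4.90224461e-05,  1.37421392e-01,  9.90512435e-01, -6.88518527e-04]), 'contact_force': array([-0.09556325, -0.55644626, -0.05038197]), 'torque': array([-0.07324919,  0.00992446,  0.0012185 ]), 'grasp_force': 0.0, 'gripper_width': 0.9964200150720982} 0.0187
```

View pics/side0.png

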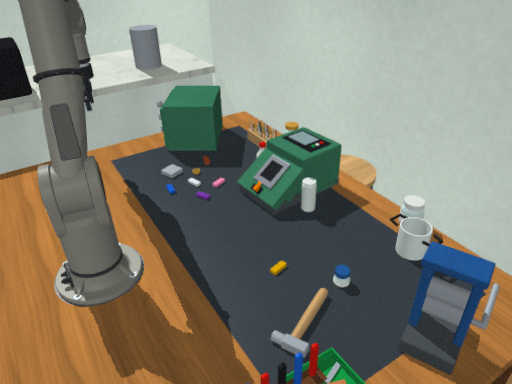

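View pics/top0.png

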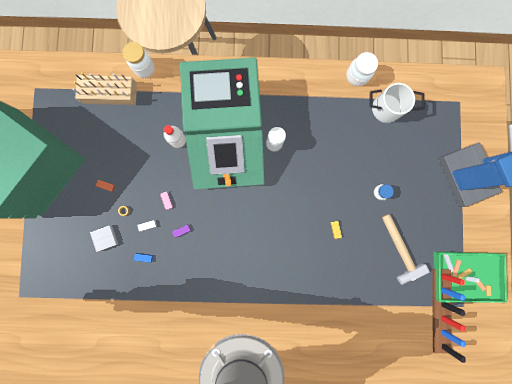

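The top view shows the tester at (222,125) with its tab at (227,180), and the block at (104,238). Candidates for the silver bar are the pale bar (147,226), pink (167,201), purple (181,231), blue (143,258), copper (104,186), brass (336,230) and the block. The pale bar is my choice, so I'll check it in a crop.

Run:
```python
from h import *
import pickle
d=pickle.load(open("c0.pkl","rb"))
b=lambda n:cv2.cvtColor(d[n]["img"],cv2.COLOR_RGB2BGR)
t=b("top");s=b("side")
A=cv2.resize(t[170:270,85:205],(400,333),interpolation=cv2.INTER_CUBIC)
B=cv2.resize(t[50:200,160:295],(400,444),interpolation=cv2.INTER_CUBIC)[-333:]
C=cv2.resize(s[120:215,155:345],(532,266),interpolation=cv2.INTER_CUBIC)
o=np.zeros((600,800,3),np.uint8);o[:333,:400]=A;o[:333,400:]=B;o[333:599,:532]=C
cv2.imwrite("pics/crop1.png",o)
c=d["top"];T=d["top"]["img"]
hsv=cv2.cvtColor(T,cv2.COLOR_RGB2HSV)
m=((hsv[...,2]>150)&(hsv[...,1]<60)).astype(np.uint8)*255
n,l,st,ce=cv2.connectedComponentsWithStats(m)
for i in range(1,n):
    x,y,w,h,a=st[i]
    if 20<a<900 and 90<x<300 and 60<y<280:
        pts=cv2.findContours((l==i).astype(np.uint8),cv2.RETR_EXTERNAL,cv2.CHAIN_APPROX_NONE)[0][0]
        r=cv2.minAreaRect(pts); box=np.array([onz(c,*p,.012) for p in cv2.boxPoints(r)])
        print(ce[i].round(1),a,onz(c,*ce[i],.012).round(4),np.linalg.norm(np.diff(box,axis=0),axis=1).round(3),r[2])
for nme,p in dict(tab=(227,180),BLl=(193,188),BRl=(264,185),TLh=(181,62),TRh=(257,59),HL=(185,133),HR=(261,127)).items():
    print(nme,[onz(c,*p,z).round(3).tolist() for z in(.04,.065,.165)])
```

```text
[115.7  76.9] 25 [0.8649 0.402  0.012 ] [0.014 0.029 0.014] 26.56505012512207
[238.9  84.5] 34 [0.8529 0.0321 0.012 ] [0.018 0.015 0.018] 90.0
[175.1 137.5] 306 [0.6858 0.2155 0.012 ] [0.052 0.068 0.052] 45.0
[275.6 138.2] 354 [ 0.6927 -0.082   0.012 ] [0.074 0.051 0.074] 18.43494987487793
[225.  153.6] 812 [0.6419 0.0666 0.012 ] [0.107 0.115 0.106] 85.91438293457031
[165.5 200. ] 116 [0.5002 0.2349 0.012 ] [0.021 0.049 0.021] 71.56504821777344
[146.1 225.4] 139 [0.4249 0.2878 0.012 ] [0.054 0.022 0.054] 73.3007583618164
tab [[0.561, 0.056, 0.04], [0.558, 0.055, 0.065], [0.548, 0.048, 0.165]]
BLl [[0.535, 0.152, 0.04], [0.533, 0.148, 0.065], [0.525, 0.132, 0.165]]
BRl [[0.55, -0.05, 0.04], [0.547, -0.049, 0.065], [0.538, -0.044, 0.165]]
TLh [[0.905, 0.203, 0.04], [0.893, 0.197, 0.065], [0.848, 0.176, 0.165]]
TRh [[0.921, -0.02, 0.04], [0.91, -0.02, 0.065], [0.862, -0.018, 0.165]]
HL [[0.693, 0.181, 0.04], [0.687, 0.177, 0.065], [0.663, 0.157, 0.165]]
HR [[0.718, -0.037, 0.04], [0.711, -0.036, 0.065], [0.685, -0.033, 0.165]]
```

View pics/crop1.png

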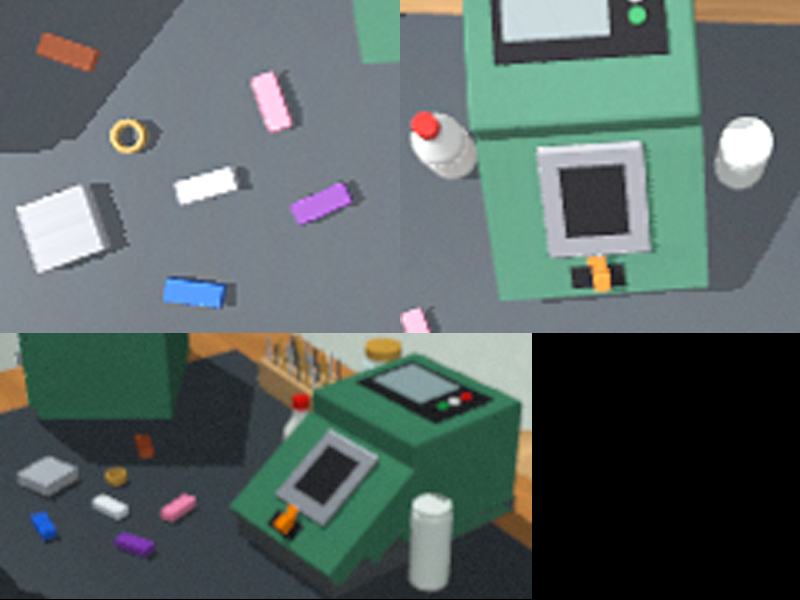

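The crop confirms it. The pale silver bar is at crop (206,185), i.e. top (146,225); it isn't the block, ring or coloured bars. The cover, tab and tongue are clear in both views. Next I'll triangulate them.

```bash
cat > fit.py <<'E'
from h import *
import pickle
d=pickle.load(open("c0.pkl","rb")); t,s=d["top"],d["side"]
tp=lambda x,y:(160+(x-400)/2.963,50+(y+111)/2.963)
sd=lambda x,y:(155+x/2.8,120+(y-333)/2.8)
c35,s35=np.cos(np.radians(35)),np.sin(np.radians(35))
pt=lambda x,y,z:np.array([x*c35-z*s35,y,.04+x*s35+z*c35])
L=[("UL",(538,148),(330,433),(.15,.047,.005)),("UR",(642,142),(377,463),(.15,-.047,.005)),("LR",(650,252),(328,521),(.045,-.047,.005)),
("LL",(553,258),(278,487),(.045,.047,.005)),("BL",(500,300),(233,508),(0,.1,0)),("BR",(708,286),(335,583),(0,-.1,0))]
W=[];M=[]
for n,a,b,m in L:
    p,e=tri(t,tp(*a),s,sd(*b)); W.append(p);M.append(pt(*m)); print(n,p.round(4),"err",round(e,4),"z should",M[-1][2].round(4))
W=np.array(W);M=np.array(M)
a=(W-W.mean(0))[:,:2];b=(M-M.mean(0))[:,:2]
yaw=np.arctan2((b[:,0]*a[:,1]-b[:,1]*a[:,0]).sum(),(a*b).sum())
Rz=R.from_euler("z",yaw).as_matrix(); o=W.mean(0)-Rz@M.mean(0)
print("yaw",np.degrees(yaw),"origin",o.round(4)); print(((Rz@M.T).T+o-W).round(4))
print("tab tri",tri(t,tp(601,281),s,sd(288,515)),"model",Rz@pt(.02,0,.0145)+o)
print("bar tri",tri(t,(146.1,225.4),s,sd(110,507)))
# bar axis
h=cv2.cvtColor(t["img"],cv2.COLOR_RGB2HSV);m=((h[...,2]>150)&(h[...,1]<60));m[:215]=0;m[237:]=0;m[:,:130]=0;m[:,160:]=0
v,u=np.nonzero(m);P=np.array([onz(t,x,y,.012)[:2] for x,y in zip(u,v)]);w=np.linalg.svd(P-P.mean(0))[2][0];print("bar",P.mean(0),np.degrees(np.arctan2(w[1],w[0])))
E
python3 fit.py
```

```text
UL [0.663  0.1085 0.1228] err 0.0008 z should 0.1301
UR [0.6712 0.0167 0.1198] err 0.0025 z should 0.1301
LR [0.5837 0.0045 0.0728] err 0.0094 z should 0.0699
LL [0.5724 0.095  0.0797] err 0.0045 z should 0.0699
BL [0.5361 0.1495 0.0337] err 0.0053 z should 0.04
BR [ 0.5569 -0.0519  0.0258] err 0.0072 z should 0.04
yaw 6.285841100988374 origin [ 0.5462  0.0481 -0.0043]
[[-0.0027 -0.0005  0.0031]
 [-0.0006 -0.0022  0.0061]
 [ 0.0015  0.0007 -0.0071]
 [ 0.0024  0.0035 -0.0141]
 [-0.0008 -0.002   0.0021]
 [ 0.0002  0.0006  0.01  ]]
tab tri (array([0.55550534, 0.04964122, 0.0678939 ]), np.float64(0.009079176768787537)) model [0.55418992 0.04899535 0.05909231]
bar tri (array([0.42574537, 0.29016607, 0.00171772]), np.float64(0.002546590364775768))
bar [0.42489194 0.28780493] 108.631529326611
```

```bash
cat >> h.py <<'E'
c35,s35=np.cos(np.radians(35)),np.sin(np.radians(35))
import json,os
def tester():
    return json.load(open("tester.json")) if os.path.exists("tester.json") else [.546,.048,6.0]
def panel(x,y,z):
    X,Y,yw=tester(); return R.from_euler("z",yw,degrees=True).apply([x*c35-z*s35,y,.04+x*s35+z*c35])+[X,Y,0]
def prot(tilt=35):  # tool tilted by 'tilt' towards robot; 35 = along panel normal
    t=np.radians(tilt); z=np.array([np.sin(t),0,-np.cos(t)]);x=np.array([-np.cos(t),0,-np.sin(t)])
    return R.from_euler("z",tester()[2],degrees=True)*R.from_matrix(np.c_[x,np.cross(z,x),z])
def go(P,Q,p0=None):
    p,q=tool() if p0 is None else p0
    print("shift",q.inv().apply(P-p).round(4).tolist(),"turn",((q.inv()*Q).as_rotvec(degrees=True)/5).round(2).tolist())
E
python3 - <<'E'
from h import *
go(panel(.05,0,.10),prot())
E
```

```text
shift [-0.4971, -0.4857, 0.0556] turn [-1.35, -6.92, -4.22]
```

{"api": "servo_tool", "payload": {"motion": [[[-0.25,-0.24,0.0,-0.7,-3.5,-2.1,1],[-0.25,-0.24,0.0,-0.7,-3.5,-2.1,1],[-0.25,-0.24,0.0,-0.7,-3.5,-2.1,1],[-0.25,-0.24,0.0,-0.7,-3.5,-2.1,0.5],[-0.25,-0.24,0.0,-0.7,-3.5,-2.1,0],[-0.25,-0.24,0.0,-0.7,-3.5,-2.1,0],[-0.25,-0.24,0.0,-0.7,-3.5,-2.1,0],[-0.25,-0.24,0.0,-0.7,-3.5,-2.1,0],[-0.497,-0.486,0.056,-1.35,-6.92,-4.22,0],[-0.497,-0.486,0.056,-1.35,-6.92,-4.22,0],[-0.497,-0.486,0.056,-1.35,-6.92,-4.22,0],[-0.497,-0.486,0.056,-1.35,-6.92,-4.22,0],[-0.497,-0.486,0.056,-1.35,-6.92,-4.22,0],[-0.497,-0.486,0.056,-1.35,-6.92,-4.22,0],[-0.497,-0.486,0.056,-1.35,-6.92,-4.22,0],[-0.497,-0.486,0.056,-1.35,-6.92,-4.22,0],[-0.497,-0.486,0.056,-1.35,-6.92,-4.22,0],[-0.497,-0.486,0.056,-1.35,-6.92,-4.22,0]]]}}

```text
t: 1.65
eef_pos: [0.4639, 0.1761, 0.1746]
tool_rot: [0.301, -0.05, 0.952, 0.016]
contact_force: [0.6, 0.7, 0.1]
gripper_width: -0.001
grasp_force: 0.0
```

Run:
```python
from h import *
import pickle
go(panel(.05,0,.10),prot())
c=cam("wrist");pickle.dump(c,open("w1.pkl","wb"))
cv2.imwrite("pics/w1.png",cv2.cvtColor(c["img"],cv2.COLOR_RGB2BGR))
```

```text
shift [-0.0286, -0.136, 0.0494] turn [-0.0, 0.02, -0.0]
```

View pics/w1.png

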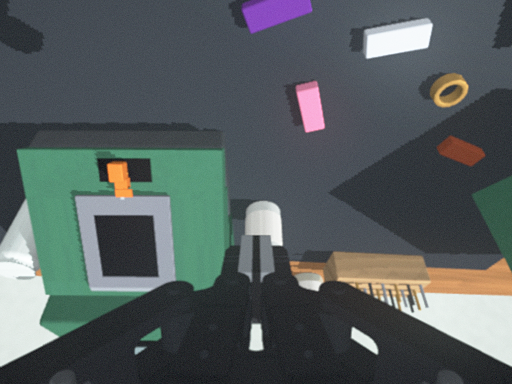

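The wrist view shows the tab at (119,178) with the cover corners near (76,197), (170,196), (175,288) and (87,290). The panel's front corners are at (27,149) and (225,150), and the silver bar is at (398,38).

```bash
cat > m.py <<'E'
from h import *
import pickle
from scipy.optimize import least_squares
c=pickle.load(open("w1.pkl","rb")); I=c["img"]; h=cv2.cvtColor(I,cv2.COLOR_RGB2HSV)
def quad(m,seed=None):
    cs=cv2.findContours(m.astype(np.uint8),cv2.RETR_EXTERNAL,cv2.CHAIN_APPROX_NONE)[0]; k=max(cs,key=cv2.contourArea)
    H=cv2.convexHull(k)
    for e in np.linspace(.005,.2,60):
        a=cv2.approxPolyDP(H,e*cv2.arcLength(H,True),True)
        if len(a)<=4: break
    return a[:,0,:],cv2.contourArea(k)
roi=np.zeros(I.shape[:2],bool);roi[190:295,65:185]=1
cov,a=quad(roi&(h[...,1]<60)&(h[...,2]>90)); print("cover",cov.tolist(),a)
roi=np.zeros_like(roi);roi[140:300,10:235]=1
g=roi&(h[...,1]>90)&(abs(h[...,0].astype(int)-75)<15)&(h[...,2]>85)
for v in(160,175,190): u=np.nonzero(g[v])[0]; print(v,u.min(),u.max())
for u in(50,80,200,215): v=np.nonzero(g[:,u])[0]; print("col",u,v.min(),v.max())
roi=np.zeros_like(roi);roi[155:200,95:140]=1
o=roi&(h[...,1]>150)&(h[...,0]<20); v,u=np.nonzero(o); print("tab",u.min(),u.max(),v.min(),v.max(),quad(o)[0].tolist())
roi=np.zeros_like(roi);roi[5:70,350:445]=1
b=roi&(h[...,1]<60)&(h[...,2]>190); print("bartop",quad(b))
q,_=quad(b); P=np.array([onz(c,*p,.012) for p in q]);print(P.round(4).tolist(),P.mean(0),np.linalg.norm(np.roll(P,-1,0)-P,axis=1))
print("RGB", I[38,398], I[197,100],I[170,119])
E
python3 m.py
```

```text
cover [[168, 195], [175, 280], [91, 290], [74, 197]] 8460.0
160 18 223
175 21 224
190 24 226
col 50 149 299
col 80 148 299
col 200 149 289
col 215 149 279
tab 106 132 161 196 [[124, 161], [132, 195], [116, 196], [106, 165]]
bartop (array([[432,  24],
       [427,  47],
       [366,  57],
       [366,  30]], dtype=int32), 1744.0)
[[0.4091, 0.3074, 0.012], [0.427, 0.3128, 0.012], [0.4409, 0.2661, 0.012], [0.4193, 0.2581, 0.012]] [0.42408246 0.28609067 0.012     ] [0.01874064 0.04865795 0.02310606 0.05036814]
RGB [246 249 252] [167 172 183] [252 167  81]
```

```bash
cat > f2.py <<'E'
from h import *
import pickle
from scipy.optimize import least_squares
c=pickle.load(open("w1.pkl","rb"))
O=[((74,197),(.045,-.047,.005)),((168,195.5),(.045,.047,.005)),((175,288),(.15,.047,.005)),((89,290),(.15,-.047,.005)),((16,149),(0,-.1,0)),((222,149),(0,.1,0)),((107,163),(.011,-.007,.0145)),((125,162),(.011,.007,.0145))]
def pw(p,m):
    x,y,z=m; return R.from_euler("z",p[2],degrees=True).apply([x*c35-z*s35,y,.04+x*s35+z*c35])+[p[0],p[1],0]
f=lambda p:np.concatenate([proj(c,pw(p,m))-u for u,m in O])
r=least_squares(f,[.546,.048,6],x_scale=[.01,.01,1],loss="soft_l1",f_scale=2)
print(r.x,f(r.x).reshape(-1,2).round(1).tolist())
import json;json.dump(r.x.tolist(),open("tester.json","w"))
E
python3 f2.py
python3 - <<'E'
from h import *
import pickle
t=pickle.load(open("c0.pkl","rb"))["top"]
for n,p in dict(LL=(.045,.047,.005),LR=(.045,-.047,.005),UL=(.15,.047,.005),BL=(0,.1,0),BR=(0,-.1,0)).items(): print(n,proj(t,panel(*p)).round(1))
E
```

```text
[0.54230388 0.05088799 5.42695714] [[0.5, -2.0], [1.1, -0.0], [0.7, 0.6], [0.0, -2.0], [0.4, -0.1], [0.1, 0.6], [-0.6, 0.2], [-3.7, 1.3]]
LL [210.3 174.5]
LR [244.2 172.3]
UL [205.9 139. ]
BL [193.5 188.8]
BR [263.7 184.2]
```

Run:
```python
from h import *
go(panel(.016,-.034,.05),prot())
```

```text
shift [0.0074, -0.1571, 0.0973] turn [-0.05, 0.0, -0.02]
```

{"api": "servo_tool", "payload": {"motion": [[[0.007,-0.157,0.04,-0.05,0,0,0],[0.007,-0.157,0.04,-0.05,0,0,0],[0.007,-0.157,0.04,-0.05,0,0,0],[0.007,-0.157,0.04,-0.05,0,0,0],[0.007,-0.157,0.04,-0.05,0,0,0],[0.007,-0.157,0.097,-0.05,0,0,0],[0.007,-0.157,0.097,-0.05,0,0,0],[0.007,-0.157,0.12,-0.05,0,0,0],[0.007,-0.157,0.125,-0.05,0,0,0],[0.007,-0.157,0.13,-0.05,0,0,0],[0.007,-0.157,0.13,-0.05,0,0,0],[0.007,-0.157,0.13,-0.05,0,0,0]]]}}

```text
t: 2.7
eef_pos: [0.5486, 0.0253, 0.0617]
tool_rot: [0.299, -0.047, 0.953, 0.018]
contact_force: [-0.2, 1.4, 0.3]
gripper_width: -0.002
grasp_force: 0.0
```

Run:
```python
from h import *
go(panel(.016,-.034,.005),prot()); print(bot.get_obs()["contact_force"])
c=cam("wrist")
cv2.imwrite("pics/w2.png",cv2.cvtColor(c["img"],cv2.COLOR_RGB2BGR))
```

```text
shift [-0.0005, -0.008, 0.0105] turn [0.1, -0.03, 0.01]
[-0.22188584  1.42945034  0.28827055]
```

View pics/w2.png

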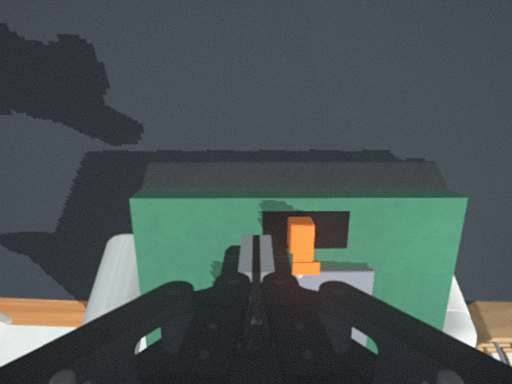

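The closed fingertips at (257,250) stand clear of the tab's -y side at (301,235). I'll go down, then push +y.

{"api": "servo_tool", "payload": {"motion": [[[0,0,0.005,0,0,0,0],[0,0,0.009,0,0,0,0],[0,0,0.009,0,0,0,0],[0,0.004,0.009,0,0,0,0],[0,0.008,0.009,0,0,0,0],[0,0.011,0.009,0,0,0,0],[0,0.014,0.009,0,0,0,0],[0,0.016,0.009,0,0,0,0],[0,0.018,0.009,0,0,0,0],[0,0.018,0.009,0,0,0,0],[0,0.018,0.009,0,0,0,0]]]}}

```text
t: 3.67
eef_pos: [0.5518, 0.0458, 0.0568]
tool_rot: [0.301, -0.05, 0.952, 0.018]
contact_force: [0.5, 0.1, 0.4]
gripper_width: -0.0
grasp_force: 0.0
```

```bash
cat > chk.py <<'E'
from h import *
import sys
o=bot.get_obs(); print(o["t"],o["contact_force"].round(2)); p,q=tool(); X,Y,yw=tester()
v=R.from_euler("z",-yw,degrees=True).apply(p-[X,Y,.04]); print("panel coords",[round(v[0]*c35+v[2]*s35,4),round(v[1],4),round(-v[0]*s35+v[2]*c35,4)])
c=cam("wrist");t=cam("top")
h=cv2.cvtColor(c["img"],cv2.COLOR_RGB2HSV); m=(h[...,1]>150)&(h[...,0]<20)&(h[...,2]>150); m[:200]=0;m[290:]=0
v,u=np.nonzero(m); print("tab px",u.min() if len(u) else None,u.max() if len(u) else None)
cv2.imwrite("pics/%s.png"%sys.argv[1],cv2.cvtColor(np.hstack([c["img"],cv2.resize(t["img"][30:222,130:322],(384,384))])[:, :800],cv2.COLOR_RGB2BGR))
E
python3 chk.py a1
```

```text
3.6667 [0.53 0.09 0.39]
panel coords [np.float64(0.017), np.float64(-0.006), np.float64(0.0086)]
tab px 254 279
```

View pics/a1.png

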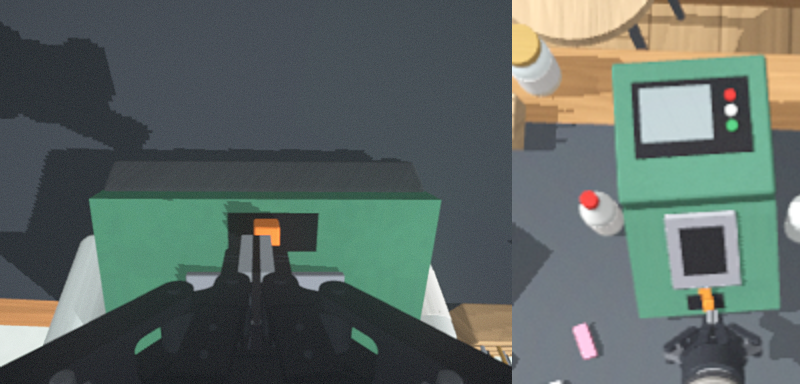

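The fingertips (257,240) overlap the tab (266,232), but the wrist reads no force. They may be passing above the tab or up-slope of it, so I'll check the projections.

Run:
```python
from h import *
c=cam("wrist"); p,q=tool()
print("tcp",p,proj(c,p).round(1))
for n,P in dict(tab11=(.011,0,.0145),tab29=(.029,0,.0145),tabbase=(.011,0,0),cov=(.045,.047,.005),covR=(.045,-.047,.005),BL=(0,.1,0),BR=(0,-.1,0)).items(): print(n,proj(c,panel(*P)).round(1))
```

```text
tcp [0.5518623  0.04547208 0.0567785 ] [256.4 232.2]
tab11 [268.5 226.1]
tab29 [267.9 256.8]
tabbase [267.3 216.6]
cov [346.4 273.9]
covR [186.6 273.8]
BL [442.8 198.7]
BR [ 89.9 197.7]
```

{"api": "servo_tool", "payload": {"motion": [[[0,-0.012,-0.004,0,0,0,0],[0,-0.022,-0.004,0,0,0,0],[0,-0.022,-0.004,0,0,0,0],[0,-0.022,0,0,0,0,0],[0,-0.022,0.003,0,0,0,0],[0,-0.022,0.006,0,0,0,0],[0,-0.022,0.006,0,0,0,0],[0,-0.022,0.006,0,0,0,0]]]}}

```text
t: 4.48
eef_pos: [0.5575, 0.025, 0.0515]
tool_rot: [0.301, -0.05, 0.952, 0.018]
contact_force: [0.0, 0.0, -0.2]
gripper_width: -0.001
grasp_force: 0.0
```

```bash
python3 chk.py a2
```

```text
4.4833 [ 0.05  0.02 -0.18]
panel coords [np.float64(0.017), np.float64(-0.0272), np.float64(0.0022)]
tab px 293 326
```

{"api": "servo_tool", "payload": {"motion": [[[0,0.005,0,0,0,0,0],[0,0.01,0,0,0,0,0],[0,0.013,0,0,0,0,0],[0,0.016,0,0,0,0,0],[0,0.018,0,0,0,0,0],[0,0.018,0,0,0,0,0],[0,0.018,0,0,0,0,0]]]}}

```text
t: 5.17
eef_pos: [0.5557, 0.0423, 0.0519]
tool_rot: [0.301, -0.05, 0.952, 0.018]
contact_force: [-0.7, 0.2, 0.1]
gripper_width: 0.002
grasp_force: 0.0
```

```bash
python3 chk.py a3
```

```text
5.1667 [-0.69  0.16  0.07]
panel coords [np.float64(0.0171), np.float64(-0.0098), np.float64(0.0026)]
tab px 261 294
```

{"api": "servo_tool", "payload": {"motion": [[[0,0.003,0,0,0,0,0],[0,0.006,0,0,0,0,0],[0,0.006,0,0,0,0,0],[0,0.006,0,0,0,0,0]]]}}

```text
t: 5.6
eef_pos: [0.555, 0.0485, 0.052]
tool_rot: [0.301, -0.05, 0.952, 0.018]
contact_force: [-0.9, 0.1, -0.4]
gripper_width: -0.003
grasp_force: 0.0
```

```bash
python3 chk.py a4
python3 - <<'E'
from h import *
c=cam("wrist")
for P in [(.011,-.007,.0145),(.011,.007,.0145),(.011,-.007,.0),(.011,.007,0)]: print(proj(c,panel(*P)).round(1))
h=cv2.cvtColor(c["img"],cv2.COLOR_RGB2HSV); m=(h[...,1]>150)&(h[...,0]<20)&(h[...,2]>150); m[:200]=0;m[290:]=0
for v in range(214,270,5):
    u=np.nonzero(m[v])[0]; print(v,(u.min(),u.max()) if len(u) else None, c["img"][v,250:300:7].mean(1).astype(int).tolist())
E
```

```text
5.6 [-0.9   0.15 -0.41]
panel coords [np.float64(0.017), np.float64(-0.0036), np.float64(0.0027)]
tab px 250 276
[251.  230.4]
[278.3 230.4]
[251.1 220.2]
[276.3 220.3]
214 None [88, 96, 119, 127, 122, 123, 124, 121]
219 None [40, 44, 39, 48, 51, 47, 48, 44]
224 (np.int64(252), np.int64(274)) [70, 96, 98, 97, 45, 51, 50, 53]
229 (np.int64(251), np.int64(275)) [87, 98, 97, 99, 47, 46, 49, 50]
234 (np.int64(251), np.int64(276)) [115, 159, 167, 163, 52, 48, 48, 49]
239 (np.int64(271), np.int64(276)) [130, 40, 125, 166, 47, 49, 46, 49]
244 (np.int64(272), np.int64(276)) [126, 39, 131, 145, 48, 45, 47, 50]
249 None [128, 40, 128, 124, 41, 41, 48, 46]
254 None [129, 34, 128, 122, 39, 51, 48, 48]
259 None [126, 40, 124, 128, 51, 41, 120, 121]
264 None [126, 34, 128, 129, 45, 41, 122, 118]
269 None [122, 36, 128, 131, 48, 48, 93, 115]
```

Run:
```python
from h import *
c=cam("wrist");p,q=tool()
for hx in(0,.005,.011):
    print(hx,[(d,proj(c,p+q.apply([hx,.009,-d])).round(0).tolist()) for d in(0,.005,.01,.015,.02,.03,.04)])
t=cam("top"); T=t["img"]; print(proj(t,p))
cv2.imwrite("pics/z.png",cv2.cvtColor(np.hstack([cv2.resize(c["img"][200:290,190:330],(466,300),interpolation=cv2.INTER_CUBIC),cv2.resize(T[130:220,190:280],(300,300),interpolation=cv2.INTER_CUBIC)]),cv2.COLOR_RGB2BGR))
```

```text
0 [(0, [273.0, 232.0]), (0.005, [273.0, 236.0]), (0.01, [274.0, 240.0]), (0.015, [274.0, 244.0]), (0.02, [275.0, 248.0]), (0.03, [276.0, 257.0]), (0.04, [277.0, 268.0])]
0.005 [(0, [273.0, 224.0]), (0.005, [273.0, 227.0]), (0.01, [274.0, 231.0]), (0.015, [274.0, 235.0]), (0.02, [275.0, 239.0]), (0.03, [276.0, 248.0]), (0.04, [278.0, 258.0])]
0.011 [(0, [273.0, 213.0]), (0.005, [274.0, 216.0]), (0.01, [274.0, 220.0]), (0.015, [275.0, 223.0]), (0.02, [275.0, 227.0]), (0.03, [276.0, 235.0]), (0.04, [278.0, 245.0])]
[229.58091542 181.6718611 ]
```

View pics/z.png

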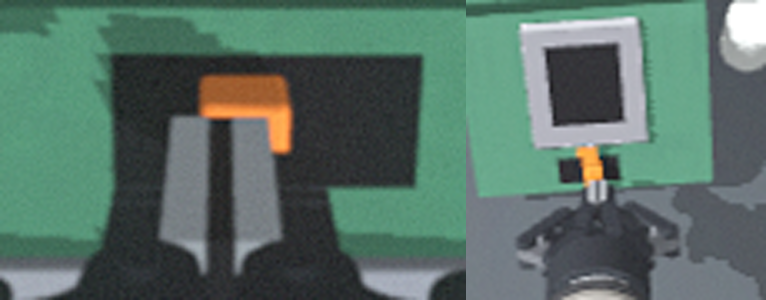

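The crop shows the fingertips still above the unmoved tab. They end roughly 10-15 mm short of the TCP, so I'll step back and feel downwards.

{"api": "servo_tool", "payload": {"motion": [[[0,0,-0.004,0,0,0,0],[0,-0.012,-0.004,0,0,0,0],[0,-0.025,-0.004,0,0,0,0],[0,-0.025,0,0,0,0,0],[0,-0.025,0.002,0,0,0,0],[0,-0.025,0.004,0,0,0,0],[0,-0.025,0.005,0,0,0,0],[0,-0.025,0.006,0,0,0,0],[0,-0.025,0.006,0,0,0,0]]]}}

```text
t: 6.6
eef_pos: [0.5611, 0.0243, 0.0468]
tool_rot: [0.301, -0.05, 0.952, 0.018]
contact_force: [-0.3, -0.4, -0.6]
gripper_width: 0.001
grasp_force: 0.0
```

{"api": "servo_tool", "payload": {"motion": [[[0,0,0.001,0,0,0,0],[0,0,0.002,0,0,0,0],[0,0,0.003,0,0,0,0],[0,0,0.003,0,0,0,0]]]}}

```text
t: 6.93
eef_pos: [0.5629, 0.0238, 0.0443]
tool_rot: [0.301, -0.05, 0.952, 0.018]
contact_force: [0.4, -0.3, -0.4]
gripper_width: -0.004
grasp_force: 0.0
```

{"api": "servo_tool", "payload": {"motion": [[[0,0,0.001,0,0,0,0],[0,0,0.002,0,0,0,0],[0,0,0.003,0,0,0,0],[0,0,0.003,0,0,0,0]]]}}

```text
t: 7.27
eef_pos: [0.5646, 0.024, 0.0419]
tool_rot: [0.301, -0.05, 0.952, 0.018]
contact_force: [0.3, 0.4, 0.0]
gripper_width: 0.002
grasp_force: 0.0
```

```bash
python3 chk.py a5
python3 - <<'E'
from h import *
c=cam("wrist");p,q=tool();print(proj(c,panel(.017,-.03,0)),proj(c,p))
g=c["img"].mean(2)
print(g[215:260:2,246].astype(int).tolist(),g[215:260:2,267].astype(int).tolist())
E
```

```text
7.2667 [0.27 0.39 0.03]
panel coords [np.float64(0.0172), np.float64(-0.0289), np.float64(-0.0098)]
tab px 298 330
[254.59164902 239.02680466] [256.50409856 232.12274954]
[122, 125, 122, 119, 124, 123, 122, 126, 125, 121, 126, 131, 136, 128, 132, 132, 133, 133, 134, 131, 130, 130, 130] [94, 91, 104, 120, 119, 92, 88, 92, 109, 88, 125, 130, 133, 130, 130, 136, 130, 133, 136, 133, 135, 133, 132]
```

{"api": "servo_tool", "payload": {"motion": [[[0,0.005,0,0,0,0,0],[0,0.01,0,0,0,0,0],[0,0.013,0,0,0,0,0],[0,0.016,0,0,0,0,0],[0,0.018,0,0,0,0,0],[0,0.018,0,0,0,0,0],[0,0.018,0,0,0,0,0]]]}}

```text
t: 8.0
eef_pos: [0.5626, 0.0421, 0.0421]
tool_rot: [0.301, -0.05, 0.952, 0.018]
contact_force: [-0.4, -1.3, -0.1]
gripper_width: 0.002
grasp_force: 0.0
```

```bash
python3 chk.py a6
python3 - <<'E'
from h import *
c=cam("wrist")
for P in [(.011,-.007,.0145),(.011,.007,.0145)]: print(proj(c,panel(*P)).round(1))
E
```

```text
8.0 [-0.37 -1.25 -0.11]
panel coords [np.float64(0.0171), np.float64(-0.0107), np.float64(-0.0094)]
tab px 264 292
[265.7 240.1]
[294.9 240.1]
```

{"api": "servo_tool", "payload": {"motion": [[[0,0.002,0,0,0,0,0],[0,0.004,0,0,0,0,0],[0,0.006,0,0,0,0,0],[0,0.006,0,0,0,0,0]]]}}

```text
t: 8.48
eef_pos: [0.562, 0.0484, 0.0422]
tool_rot: [0.301, -0.05, 0.952, 0.018]
contact_force: [-0.1, 0.0, -0.4]
gripper_width: 0.001
grasp_force: 0.0
```

```bash
python3 chk.py a7
python3 - <<'E'
from h import *
c=cam("wrist")
for P in [(.011,-.007,.0145),(.011,.007,.0145)]: print(proj(c,panel(*P)).round(1))
E
```

```text
8.4833 [-0.09  0.   -0.45]
panel coords [np.float64(0.0171), np.float64(-0.0043), np.float64(-0.0093)]
tab px 252 279
[252.4 240. ]
[281.6 240. ]
```

{"api": "servo_tool", "payload": {"motion": [[[0,0,-0.004,0,0,0,0],[0,-0.012,-0.004,0,0,0,0],[0,-0.025,-0.004,0,0,0,0],[0,-0.025,0,0,0,0,0],[0,-0.025,0.003,0,0,0,0],[0,-0.025,0.006,0,0,0,0],[0,-0.025,0.008,0,0,0,0],[0,-0.025,0.01,0,0,0,0],[0,-0.025,0.01,0,0,0,0]]]}}

```text
t: 9.38
eef_pos: [0.5704, 0.0244, 0.0335]
tool_rot: [0.301, -0.05, 0.952, 0.018]
contact_force: [0.2, 0.5, 0.9]
gripper_width: 0.003
grasp_force: 0.0
```

{"api": "servo_tool", "payload": {"motion": [[[0,0,0.001,0,0,0,0],[0,0,0.002,0,0,0,0],[0,0,0.003,0,0,0,0],[0,0,0.003,0,0,0,0]]]}}

```text
t: 9.72
eef_pos: [0.5721, 0.0238, 0.0313]
tool_rot: [0.301, -0.05, 0.952, 0.018]
contact_force: [-0.3, 0.1, -0.4]
gripper_width: -0.001
grasp_force: 0.0
```

{"api": "servo_tool", "payload": {"motion": [[[0,0,0.001,0,0,0,0],[0,0,0.002,0,0,0,0],[0,0,0.003,0,0,0,0],[0,0,0.003,0,0,0,0]]]}}

```text
t: 10.05
eef_pos: [0.5738, 0.0239, 0.029]
tool_rot: [0.301, -0.05, 0.952, 0.017]
contact_force: [-1.5, -0.8, 3.2]
gripper_width: 0.001
grasp_force: 1.6
```

```bash
python3 chk.py a8
python3 - <<'E'
from h import *
c=cam("wrist");p,q=tool()
g=c["img"].mean(2)
for u in(246,267):print(g[215:260:2,u].astype(int).tolist())
cv2.imwrite("pics/z2.png",cv2.cvtColor(cv2.resize(c["img"][190:300,180:350],(510,330),interpolation=cv2.INTER_CUBIC),cv2.COLOR_RGB2BGR))
E
```

```text
10.05 [-1.47 -0.82  3.23]
panel coords [np.float64(0.0173), np.float64(-0.0298), np.float64(-0.0255)]
tab px 304 340
[77, 76, 78, 96, 93, 97, 101, 96, 94, 90, 124, 139, 140, 135, 134, 134, 137, 138, 137, 140, 138, 137, 132]
[74, 72, 76, 125, 126, 127, 125, 129, 127, 132, 128, 139, 135, 134, 139, 138, 138, 136, 139, 136, 137, 131, 136]
```

View pics/z2.png

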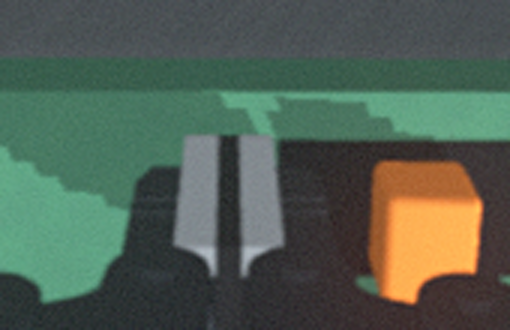

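The fingertips now touch the panel, which puts the real tips 25 mm behind the reported TCP when shut. They stand beside the tab at (425,230) in the crop. I'll lift 3 mm and push +y.

{"api": "servo_tool", "payload": {"motion": [[[0,0,-0.003,0,0,0,0],[0,0.006,-0.003,0,0,0,0],[0,0.011,-0.003,0,0,0,0],[0,0.014,-0.003,0,0,0,0],[0,0.017,-0.003,0,0,0,0],[0,0.02,-0.003,0,0,0,0],[0,0.022,-0.003,0,0,0,0],[0,0.022,-0.003,0,0,0,0]]]}}

```text
t: 10.87
eef_pos: [0.5699, 0.0453, 0.0314]
tool_rot: [0.301, -0.05, 0.952, 0.017]
contact_force: [-0.2, -3.7, 1.4]
gripper_width: 0.0
grasp_force: 2.1
```

```bash
python3 chk.py a9
python3 - <<'E'
from h import *
c=cam("wrist")
for P in [(.011,-.007,.0145),(.011,.007,.0145)]: print(proj(c,panel(*P)).round(1))
E
```

```text
10.8667 [-0.23 -3.73  1.43]
panel coords [np.float64(0.0171), np.float64(-0.0082), np.float64(-0.0225)]
tab px 284 317
[260.1 252.2]
[292.  252.3]
```

```bash
cat > cov.py <<'E'
from h import *
# cover angle estimate: project free-edge corners at angle th into top/side, report images' grey-mask evidence
def cedge(th,y,r=.105,out=.005):
    a=np.radians(215)-th; hx,hz=.15*c35,.04+.15*s35
    X,Y,yw=tester(); n=a-np.pi/2
    return R.from_euler("z",yw,degrees=True).apply([hx+r*np.cos(a)+out*np.cos(n),y,hz+r*np.sin(a)+out*np.sin(n)])+[X,Y,0]
if __name__=="__main__":
    s=cam("side"); import pickle; s0=pickle.load(open("c0.pkl","rb"))["side"]
    df=cv2.absdiff(s["img"],s0["img"]).max(2)
    for th in(0,.3,.6,1.,1.4,1.75):
        P=[cedge(th,y,r,0) for r in(.095,) for y in(-.042,0,.042)]
        print(th,[(proj(s,p).round(0).astype(int).tolist(),s["img"][tuple(proj(s,p).round().astype(int)[::-1])].tolist()) for p in P])
    print("window",s["img"][tuple(proj(s,panel(.0755,0,-.022)).astype(int)[::-1])],"floor",s["img"][tuple(proj(s,panel(.11,0,-.022)).astype(int)[::-1])])
E
python3 cov.py
```

```text
0 [([271, 186], [178, 204, 190]), ([263, 181], [160, 166, 162]), ([256, 176], [51, 109, 83])]
0.3 [([268, 181], [208, 215, 210]), ([260, 176], [38, 84, 62]), ([253, 171], [64, 131, 98])]
0.6 [([267, 174], [163, 168, 162]), ([259, 169], [60, 130, 97]), ([252, 164], [61, 121, 93])]
1.0 [([269, 163], [41, 85, 63]), ([261, 159], [61, 130, 96]), ([253, 154], [62, 69, 74])]
1.4 [([274, 153], [71, 75, 79]), ([265, 148], [87, 123, 99]), ([258, 144], [134, 99, 71])]
1.75 [([280, 145], [62, 129, 96]), ([272, 141], [64, 129, 96]), ([264, 137], [158, 124, 69])]
window [39 43 42] floor [233 238 234]
```

Run:
```python
from h import *
s,t=cam("side")["img"],cam("top")["img"]
cv2.imwrite("pics/b1.png",cv2.cvtColor(np.hstack([cv2.resize(s[110:210,230:350],(400,333),interpolation=cv2.INTER_CUBIC),cv2.resize(t[90:215,160:285],(333,333),interpolation=cv2.INTER_CUBIC)]),cv2.COLOR_RGB2BGR))
```

```text
(no output)
```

View pics/b1.png

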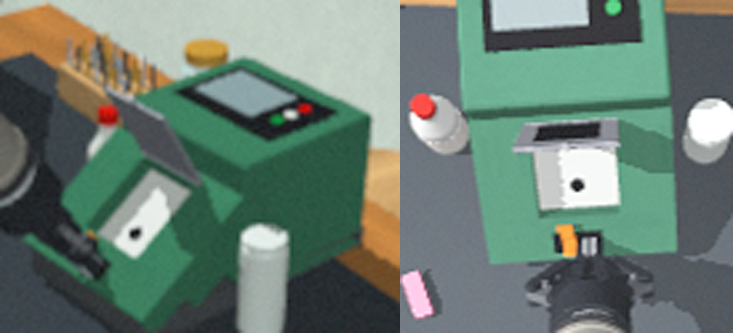

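The cover stands fully open in both views, with the window at side-crop (136,232) and top-crop (577,185). I'll retract and head for the bar.

```bash
cat >> h.py <<'E'
def down(yaw):
    return R.from_euler("z",yaw,degrees=True)*R.from_matrix(np.array([[-1,0,0],[0,1,0],[0,0,-1.]]).T)
E
python3 - <<'E'
from h import *
t=cam("top"); print("window model",proj(t,panel(.0755,0,-.022)))
p,q=tool(); p1=p+q.apply([0,0,-.1]); print(p1)
go(np.array([.424,.286,.08]),down(-76))
print("ring",onz(t,123,211,.01),"pink",onz(t,167,201,.012),"blue",onz(t,143,258,.012),bot.get_obs()["q"])
E
```

```text
window model [226.48044041 159.20522999]
[0.51277431 0.03907868 0.11328378]
shift [0.0706, 0.2548, -0.1079] turn [5.04, 5.73, 15.84]
ring [0.46470124 0.35756805 0.01      ] pink [0.49730622 0.23057797 0.012     ] blue [0.33134083 0.29214533 0.012     ] [ 0.76107881  0.8288572  -1.21433192  2.35868801  2.01230433  0.79652267
 -0.22191012]
```

{"api": "servo_tool", "payload": {"motion": [[[0,-0.003,-0.03,0,0,0,0],[0,-0.003,-0.07,0,0,0,0],[0,-0.003,-0.11,0,0,0,0],[0,0.0,-0.13,0,0,0,0.2],[0.07,0.255,-0.13,5.04,5.73,15.84,0.5],[0.07,0.255,-0.13,5.04,5.73,15.84,0.5],[0.07,0.255,-0.13,5.04,5.73,15.84,0.5],[0.07,0.255,-0.13,5.04,5.73,15.84,0.5],[0.07,0.255,-0.13,5.04,5.73,15.84,0.5],[0.07,0.255,-0.13,5.04,5.73,15.84,0.5],[0.07,0.255,-0.13,5.04,5.73,15.84,0.5],[0.07,0.255,-0.13,5.04,5.73,15.84,0.5],[0.07,0.255,-0.13,5.04,5.73,15.84,0.5],[0.07,0.255,-0.13,5.04,5.73,15.84,0.5],[0.07,0.255,-0.13,5.04,5.73,15.84,0.5],[0.07,0.255,-0.13,5.04,5.73,15.84,0.5],[0.07,0.255,-0.13,5.04,5.73,15.84,0.5],[0.07,0.255,-0.13,5.04,5.73,15.84,0.5],[0.07,0.255,-0.13,5.04,5.73,15.84,0.5],[0.07,0.255,-0.13,5.04,5.73,15.84,0.5]]]}}

```text
t: 12.88
eef_pos: [0.4108, 0.2856, 0.0984]
tool_rot: [0.0, 0.614, 0.79, 0.0]
contact_force: [-0.3, 0.3, -0.3]
gripper_width: 0.496
grasp_force: 0.0
```

```bash
cat > bar.py <<'E'
from h import *
c=cam("wrist"); h=cv2.cvtColor(c["img"],cv2.COLOR_RGB2HSV)
m=((h[...,1]<60)&(h[...,2]>190)).astype(np.uint8)
e=proj(c,[.424,.286,.012]); n,l,st,ce=cv2.connectedComponentsWithStats(m)
i=min((k for k in range(1,n) if st[k,4]>100),key=lambda k:np.hypot(*(ce[k]-e))); print("exp",e.round(),"got",ce[i].round(1),st[i])
k=cv2.findContours((l==i).astype(np.uint8),cv2.RETR_EXTERNAL,cv2.CHAIN_APPROX_NONE)[0][0]
P=np.array([onz(c,*p[0],.012)[:2] for p in k]); r=cv2.minAreaRect((P*1000).astype(np.float32)); print("bar",r)
cv2.imwrite("pics/c1.png",cv2.cvtColor(c["img"],cv2.COLOR_RGB2BGR))
print(tool()[0],bot.get_obs()["q"],bot.get_obs()["gripper_width"]); go(np.array([.424,.286,.03]),down(-76))
E
python3 bar.py
```

```text
exp [272. 193.] got [274.2 190.2] [ 261  160   27   62 1530]
bar ((425.10882568359375, 287.95806884765625), (20.113853454589844, 51.35289764404297), 17.622251510620117)
[0.41057701 0.2856794  0.09847639] [ 0.20280864  0.66173417 -1.2339977   2.01120649  0.74749325  1.02407193
 -1.14926337] 0.49983695000230494
shift [-0.003, 0.013, 0.0685] turn [0.01, 0.01, 0.06]
```

Run:
```python
from h import *
go(np.array([.425,.2875,-.02]),down(-72.5))
```

```text
shift [-0.0017, 0.0143, 0.1185] turn [0.01, 0.01, -0.64]
```

{"api": "servo_tool", "payload": {"motion": [[[-0.002,0.014,0.03,0,0,-0.64,0.5],[-0.002,0.014,0.06,0,0,-0.64,0.5],[-0.002,0.014,0.085,0,0,-0.64,0.5],[-0.002,0.014,0.1,0,0,-0.64,0.5],[-0.002,0.014,0.108,0,0,-0.64,0.5],[-0.002,0.014,0.114,0,0,-0.64,0.5],[-0.002,0.014,0.118,0,0,-0.64,0.5],[-0.002,0.014,0.119,0,0,-0.64,0.5],[-0.002,0.014,0.119,0,0,-0.64,0.5],[-0.002,0.014,0.119,0,0,-0.64,0.5]]]}}

```text
t: 13.77
eef_pos: [0.4261, 0.2869, -0.0197]
tool_rot: [0.0, 0.593, 0.805, 0.001]
contact_force: [-0.6, -0.3, -0.0]
gripper_width: 0.5
grasp_force: 0.0
```

{"api": "servo_tool", "payload": {"motion": [[[0,0,0,0,0,0,0.3],[0,0,0,0,0,0,0.2],[0,0,0,0,0,0,0.15],[0,0,0,0,0,0,0.15],[0,0,0,0,0,0,0.15]]], "grip_force": 30}}

```text
t: 14.18
eef_pos: [0.426, 0.2867, -0.0199]
tool_rot: [0.0, 0.593, 0.805, 0.0]
contact_force: [-0.0, -2.4, 7.1]
gripper_width: 0.22
grasp_force: 30.7
```

{"api": "servo_tool", "payload": {"motion": [[[0,0,-0.002,0,0,0,0.1],[0,0,-0.01,0,0,0,0.1],[0,0,-0.03,0,0,0,0.1],[0,0,-0.06,0,0,0,0.1],[0,0,-0.1,0,0,0,0.1],[0,0,-0.13,0,0,0,0.1],[0,0,-0.13,0,0,0,0.1],[0,0,-0.13,0,0,0,0.1]]], "grip_force": 50}}

```text
t: 14.85
eef_pos: [0.4265, 0.2871, 0.1113]
tool_rot: [0.001, 0.593, 0.805, 0.001]
contact_force: [-0.3, 0.2, -1.7]
gripper_width: 0.213
grasp_force: 49.0
```

Run:
```python
from h import *
import pickle
c=cam("wrist"); s=cam("side"); pickle.dump((c,s),open("g.pkl","wb"))
h=cv2.cvtColor(c["img"],cv2.COLOR_RGB2HSV); p,q=tool()
m=((h[...,1]<60)&(h[...,2]>170)).astype(np.uint8); n,l,st,ce=cv2.connectedComponentsWithStats(m)
for k in range(1,n):
    if st[k,4]>150: print(st[k],ce[k].round(1))
for hx,d in [(.025,.037),(.025,.025),(.025,.02),(0,.025),(-.025,.025)]: print(hx,d,[proj(c,p+q.apply([hx,y,-d])).round(0).tolist() for y in(-.01,.01)])
print(bot.get_obs()["grasp_force"],bot.get_obs()["contact_force"])
go(panel(.0755,0,.09),prot())
```

```text
[ 210    0   85   63 4860] [252.4  29.3]
[ 233  200   46  105 4351] [255.6 250.5]
[213 235  19  47 487] [222.9 256. ]
[280 235  19  45 480] [288.6 255.4]
[ 461  308   51   55 1603] [489.6 331.4]
0.025 0.037 [[230.0, 211.0], [277.0, 211.0]]
0.025 0.025 [[232.0, 203.0], [275.0, 203.0]]
0.025 0.02 [[233.0, 199.0], [275.0, 199.0]]
0 0.025 [[233.0, 252.0], [274.0, 252.0]]
-0.025 0.025 [[234.0, 296.0], [274.0, 296.0]]
49.045701026916504 [ 0.36995093 -0.73269689 -0.52135504]
shift [-0.2611, 0.0521, -0.0478] turn [-4.78, -5.86, -15.11]
```

The bar is held centred and level between the pads in the wrist view (blob centre (256,250), rows 200 to 305, as predicted). I'll carry it over the chamber.

Run:
```python
from h import *
go(panel(.06,0,.10),prot())
```

```text
shift [-0.2573, 0.0341, -0.0471] turn [-4.78, -5.86, -15.11]
```

{"api": "servo_tool", "payload": {"motion": [[[-0.03,0.0,-0.06,-2.4,-2.93,-7.55,0.1],[-0.03,0.0,-0.06,-2.4,-2.93,-7.55,0.1],[-0.03,0.0,-0.06,-2.4,-2.93,-7.55,0.1],[-0.1,0.01,-0.06,-2.4,-2.93,-7.55,0.1],[-0.1,0.01,-0.06,-2.4,-2.93,-7.55,0.1],[-0.1,0.01,-0.06,-2.4,-2.93,-7.55,0.1],[-0.257,0.034,-0.047,-4.78,-5.86,-15.11,0.1],[-0.257,0.034,-0.047,-4.78,-5.86,-15.11,0.1],[-0.257,0.034,-0.047,-4.78,-5.86,-15.11,0.1],[-0.257,0.034,-0.047,-4.78,-5.86,-15.11,0.1],[-0.257,0.034,-0.047,-4.78,-5.86,-15.11,0.1],[-0.257,0.034,-0.047,-4.78,-5.86,-15.11,0.1],[-0.257,0.034,-0.047,-4.78,-5.86,-15.11,0.1],[-0.257,0.034,-0.047,-4.78,-5.86,-15.11,0.1],[-0.257,0.034,-0.047,-4.78,-5.86,-15.11,0.1],[-0.257,0.034,-0.047,-4.78,-5.86,-15.11,0.1],[-0.257,0.034,-0.047,-4.78,-5.86,-15.11,0.1],[-0.257,0.034,-0.047,-4.78,-5.86,-15.11,0.1]]]}}

```text
t: 16.45
eef_pos: [0.5347, 0.0522, 0.1569]
tool_rot: [0.301, -0.045, 0.953, 0.015]
contact_force: [0.1, 0.1, -0.4]
gripper_width: 0.211
grasp_force: 49.4
```

Run:
```python
from h import *
go(panel(.08,0,.0),prot());o=bot.get_obs();print(o["contact_force"],o["grasp_force"],o["q"])
c=cam("wrist");h=cv2.cvtColor(c["img"],cv2.COLOR_RGB2HSV);p,q=tool()
m=((h[...,1]<60)&(h[...,2]>170)).astype(np.uint8); n,l,st,ce=cv2.connectedComponentsWithStats(m)
for k in range(1,n):
    if st[k,4]>150: print(st[k],ce[k].round(1))
cv2.imwrite("pics/d1.png",cv2.cvtColor(c["img"],cv2.COLOR_RGB2BGR))
for P in [(.05,.042,0),(.05,-.042,0)]: print(proj(c,panel(*P)).round(1))
```

```text
shift [-0.019, -0.0022, 0.1] turn [0.02, 0.01, -0.01]
[ 0.08368375  0.1165157  -0.42775981] 49.4269984960556 [ 0.94580294  0.36322685 -1.35702561  2.35666757  1.47836238  0.46098813
  0.07008049]
[ 207  174   67   61 2320] [232.  196.2]
[ 382  186   28   92 1122] [395.6 235.2]
[ 236  207   44   98 3847] [256.2 254.7]
[   0  230  146  134 8610] [ 56.9 294.3]
[ 404  285  108   78 3451] [471.9 319. ]
[112 330  22  24 196] [123.  341.3]
[303.8 173. ]
[203.3 173.2]
```

{"api": "servo_tool", "payload": {"motion": [[[-0.019,-0.002,0.03,0,0,0,0.1],[-0.019,-0.002,0.06,0,0,0,0.1],[-0.019,-0.002,0.09,0,0,0,0.1],[-0.019,-0.002,0.11,0,0,0,0.1],[-0.019,-0.002,0.12,0,0,0,0.1],[-0.019,-0.002,0.127,0,0,0,0.1],[-0.019,-0.002,0.132,0,0,0,0.1],[-0.019,-0.002,0.135,0,0,0,0.1],[-0.019,-0.002,0.135,0,0,0,0.1],[-0.019,-0.002,0.135,0,0,0,0.1]]]}}

```text
t: 17.33
eef_pos: [0.6271, 0.058, 0.0575]
tool_rot: [0.301, -0.045, 0.952, 0.015]
contact_force: [0.6, -1.0, -1.5]
gripper_width: 0.213
grasp_force: 49.4
```

```bash
python3 chk.py e1
python3 - <<'E'
from h import *
go(panel(.08,0,-.042),prot());print(bot.get_obs()["q"].round(3))
E
```

```text
17.3333 [ 0.62 -1.01 -1.52]
panel coords [np.float64(0.0797), np.float64(-0.0009), np.float64(-0.0345)]
tab px None None
shift [-0.0001, 0.001, 0.0076] turn [0.0, 0.02, -0.0]
[ 0.661  0.736 -1.117  2.229  1.876  0.679 -0.138]
```

{"api": "servo_tool", "payload": {"motion": [[[0,0.001,0.002,0,0,0,0.1],[0,0.001,0.004,0,0,0,0.1],[0,0.001,0.005,0,0,0,0.1],[0,0.001,0.006,0,0,0,0.1],[0,0.001,0.006,0,0,0,0.1]]]}}

```text
t: 17.85
eef_pos: [0.6305, 0.0594, 0.0518]
tool_rot: [0.3, -0.045, 0.953, 0.015]
contact_force: [-0.4, -0.1, -1.0]
gripper_width: 0.212
grasp_force: 49.4
```

{"api": "servo_tool", "payload": {"motion": [[[0,0,0.001,0,0,0,0.1],[0,0,0.0015,0,0,0,0.1],[0,0,0.0015,0,0,0,0.1]]]}}

```text
t: 18.1
eef_pos: [0.6311, 0.0595, 0.0508]
tool_rot: [0.301, -0.045, 0.953, 0.015]
contact_force: [-2.9, -0.4, 2.9]
gripper_width: 0.213
grasp_force: 50.0
```

The bar met the floor at the predicted depth. I'll release it and withdraw along the normal.

{"api": "servo_tool", "payload": {"motion": [[[0,0,0,0,0,0,0.25],[0,0,0,0,0,0,0.3],[0,0,0,0,0,0,0.35],[0,0,0,0,0,0,0.4],[0,0,0,0,0,0,0.4],[0,0,-0.01,0,0,0,0.4],[0,0,-0.03,0,0,0,0.4],[0,0,-0.06,0,0,0,0.4],[0,0,-0.1,0,0,0,0.4],[0.02,0,-0.13,0,0,0,0.2],[0.04,0,-0.15,0,0,0,0],[0.04,0,-0.15,0,0,0,0],[0.04,0,-0.15,0,0,0,0]]]}}

```text
t: 19.18
eef_pos: [0.5118, 0.0469, 0.151]
tool_rot: [0.301, -0.046, 0.952, 0.012]
contact_force: [0.2, 0.4, 1.0]
gripper_width: 0.002
grasp_force: 0.0
```

Run:
```python
from h import *
c=cam("wrist");t=cam("top");s=cam("side")
for n,k in(("top",t),("side",s),("wrist",c)):
    print(n,"nest",proj(k,panel(.0755,0,-.01)).round(1),"corners",[proj(k,panel(x,y,-.01)).round(0).tolist() for x,y in((.0505,.01),(.0505,-.01),(.1005,-.01),(.1005,.01))])
u,v=proj(t,panel(.0755,0,0)).astype(int); a,b=proj(s,panel(.0755,0,0)).astype(int)
o=[cv2.resize(t["img"][v-25:v+25,u-25:u+25],(250,250),interpolation=cv2.INTER_CUBIC),cv2.resize(s["img"][b-25:b+25,a-25:a+25],(250,250),interpolation=cv2.INTER_CUBIC),cv2.resize(c["img"][110:310,150:370],(275,250),interpolation=cv2.INTER_CUBIC)]
print(u,v,a,b); cv2.imwrite("pics/f1.png",cv2.cvtColor(np.hstack(o),cv2.COLOR_RGB2BGR)); print(tool()[0],bot.get_obs()["q"].round(2))
```

```text
top nest [226.4 161.1] corners [[224.0, 169.0], [231.0, 169.0], [229.0, 153.0], [222.0, 153.0]]
side nest [268.5 177.7] corners [[262.0, 182.0], [266.0, 184.0], [275.0, 173.0], [271.0, 171.0]]
wrist nest [257.7 219. ] corners [[269.0, 193.0], [247.0, 193.0], [247.0, 244.0], [268.0, 244.0]]
226 162 267 176
[0.51376691 0.04834276 0.15092195] [ 0.95  0.31 -1.34  2.4   1.52  0.4   0.  ]
```

View pics/f1.png

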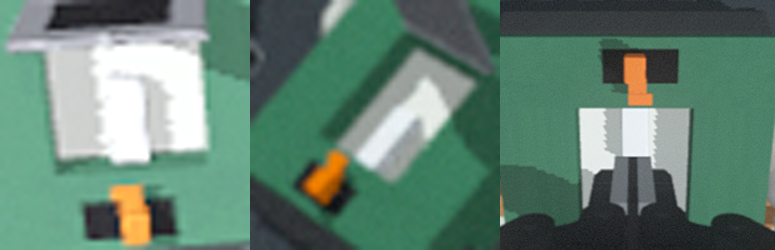

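The bar lies lengthwise, centred against the lower wall, with the cover still open (top crop (128,110), side crop (395,135)). Next I plan the closing path from behind the cover.

```bash
cat > close.py <<'E'
from h import *
D=.025
def tipTCP(x,z,tilt,y=0):   # tester-frame tip -> reported TCP pose
    X,Y,yw=tester(); Q=prot(tilt); P=R.from_euler("z",yw,degrees=True).apply([x,y,z])+[X,Y,0]
    return P+Q.apply([0,0,D]),Q
def cov(th,r=.092,lead=0,tilt=None):
    a=np.radians(215)-th; n=a-np.pi/2; tilt=35*(1-th/1.75) if tilt is None else tilt; t=np.radians(tilt)
    f=np.array([.15*c35+r*np.cos(a)+(.005-lead)*np.cos(n),.04+.15*s35+r*np.sin(a)+(.005-lead)*np.sin(n)])
    c=f-.011*np.array([-np.cos(t),-np.sin(t)])
    return tipTCP(c[0],c[1],tilt)
E
python3 - <<'E'
from close import *
p,q=tool()
go(p+[-.02,0,.15],q)
go(*tipTCP(.118,.30,0)); go(*tipTCP(.118,.207,0))
E
```

```text
shift [-0.0699, 0.0021, -0.1342] turn [0.0, 0.0, 0.0]
shift [-0.1913, 0.0001, -0.0173] turn [0.02, 7.01, -0.01]
shift [-0.1379, -0.0001, 0.0588] turn [0.02, 7.01, -0.01]
```

{"api": "servo_tool", "payload": {"motion": [[[-0.07,0,-0.134,0,0,0,0],[-0.07,0,-0.134,0,0,0,0],[-0.07,0,-0.134,0,0,0,0],[-0.07,0,-0.134,0,0,0,0],[-0.07,0,-0.134,0,3,0,0],[-0.191,0,-0.017,0,7.01,0,0],[-0.191,0,-0.017,0,7.01,0,0],[-0.191,0,-0.017,0,7.01,0,0],[-0.191,0,-0.017,0,7.01,0,0],[-0.191,0,-0.017,0,7.01,0,0],[-0.191,0,-0.017,0,7.01,0,0],[-0.191,0,-0.017,0,7.01,0,0],[-0.191,0,-0.017,0,7.01,0,0]]]}}

```text
t: 20.42
eef_pos: [0.6624, 0.0646, 0.2725]
tool_rot: [-0.001, -0.047, 0.999, 0.004]
contact_force: [-1.0, 0.3, -0.8]
gripper_width: -0.001
grasp_force: 0.0
```

Run:
```python
from close import *
go(*tipTCP(.118,.207,0)); 
S=tipTCP(.118,.207,0)
for th in np.arange(1.75,.95,-.1): print(round(th,2),end=" "); go(*cov(th),S)
print(tool()[0],bot.get_obs()["contact_force"],bot.get_obs()["q"].round(2))
from cov import cedge
t=cam("top");T=t["img"]
for y in(-.047,.047): print(proj(t,cedge(1.75,y)).round(1))
u,v=proj(t,cedge(1.75,.035)).round().astype(int); print([T[k,u].tolist() for k in range(v-10,v+8)])
```

```text
shift [0.0027, -0.0029, 0.0905] turn [0.08, -0.02, -0.0]
1.75 shift [0.0181, 0.0, -0.0047] turn [0.0, 0.0, 0.0]
1.65 shift [0.0256, -0.0, -0.0013] turn [0.0, -0.4, 0.0]
1.55 shift [0.0327, -0.0, 0.0029] turn [0.0, -0.8, -0.0]
1.45 shift [0.0393, 0.0, 0.0079] turn [0.0, -1.2, 0.0]
1.35 shift [0.0454, -0.0, 0.0135] turn [-0.0, -1.6, 0.0]
1.25 shift [0.0508, -0.0, 0.0198] turn [0.0, -2.0, 0.0]
1.15 shift [0.0556, 0.0, 0.0266] turn [0.0, -2.4, 0.0]
1.05 shift [0.0596, 0.0, 0.0339] turn [0.0, -2.8, 0.0]
[0.66236749 0.06456707 0.27248076] [-1.01721992  0.34814914 -0.8487536 ] [ 0.51  0.65 -1.12  1.45  0.58  1.41  1.04]
[242.  142.9]
[201.9 145.4]
[[96, 161, 134], [158, 176, 173], [142, 146, 153], [136, 137, 145], [138, 140, 148], [135, 137, 146], [135, 137, 144], [138, 140, 147], [137, 138, 146], [133, 136, 143], [195, 195, 205], [195, 193, 204], [114, 144, 135], [91, 153, 127], [95, 157, 130], [99, 160, 133], [96, 158, 131], [97, 158, 130]]
```

Next I go down behind the cover.

{"api": "servo_tool", "payload": {"motion": [[[0.003,-0.003,0.03,0,0,0,0],[0.003,-0.003,0.06,0,0,0,0],[0.003,-0.003,0.08,0,0,0,0],[0.003,-0.003,0.09,0,0,0,0],[0.003,-0.003,0.09,0,0,0,0]]]}}

```text
t: 20.88
eef_pos: [0.6533, 0.0574, 0.181]
tool_rot: [-0.003, -0.048, 0.999, -0.0]
contact_force: [-0.7, 0.1, 0.1]
gripper_width: -0.001
grasp_force: 0.0
```

{"api": "servo_tool", "payload": {"motion": [[[0.01,0,-0.004,0,0,0,0],[0.018,0,-0.004,0,0,0,0],[0.026,0,-0.001,0,-0.4,0,0],[0.033,0,0.003,0,-0.8,0,0],[0.039,0,0.008,0,-1.2,0,0],[0.039,0,0.008,0,-1.2,0,0]]]}}

```text
t: 21.38
eef_pos: [0.6149, 0.0551, 0.1771]
tool_rot: [0.053, -0.048, 0.997, 0.002]
contact_force: [-0.1, 0.1, 0.0]
gripper_width: -0.001
grasp_force: 0.2
```

```bash
cat > st.py <<'E'
from close import *
import sys
th0=float(sys.argv[1]); o=bot.get_obs(); print(o["t"],o["contact_force"].round(2)); 
S=tool(); go(*cov(th0),S)
for th in sys.argv[2:]: print(th,end=" "); go(*cov(float(th)),S)
t=cam("top");T=t["img"];s=cam("side");import pickle
from cov import cedge
for th in np.arange(0,1.8,.1):   # bright edge of cover free edge at y=+.035, seen from above
    u,v=proj(t,cedge(th,.038,.105,0)).round().astype(int); print(round(th,1),(u,v),T[v,u].tolist(),end="; ")
E
python3 st.py 1.45 1.35 1.25 1.15 1.05 .95 .85 .75 .65 .55
```

```text
21.3833 [-0.11  0.05  0.  ]
shift [-0.0057, 0.0027, 0.0036] turn [-0.01, 0.01, 0.02]
1.35 shift [0.001, 0.0027, 0.0086] turn [-0.01, -0.39, 0.02]
1.25 shift [0.007, 0.0027, 0.0142] turn [-0.01, -0.79, 0.02]
1.15 shift [0.0125, 0.0028, 0.0205] turn [-0.01, -1.19, 0.02]
1.05 shift [0.0172, 0.0028, 0.0274] turn [-0.01, -1.59, 0.02]
.95 shift [0.0212, 0.0028, 0.0347] turn [-0.01, -1.99, 0.02]
.85 shift [0.0244, 0.0028, 0.0425] turn [-0.01, -2.39, 0.02]
.75 shift [0.0268, 0.0028, 0.0506] turn [-0.01, -2.79, 0.02]
.65 shift [0.0283, 0.0028, 0.0589] turn [-0.01, -3.19, 0.02]
.55 shift [0.029, 0.0028, 0.0674] turn [-0.01, -3.59, 0.02]
0.0 (np.int64(214), np.int64(173)) [210, 207, 202]; 0.1 (np.int64(213), np.int64(175)) [208, 205, 198]; 0.2 (np.int64(213), np.int64(176)) [206, 203, 197]; 0.3 (np.int64(213), np.int64(177)) [205, 201, 195]; 0.4 (np.int64(213), np.int64(178)) [204, 200, 196]; 0.5 (np.int64(212), np.int64(178)) [196, 194, 188]; 0.6 (np.int64(212), np.int64(178)) [196, 194, 188]; 0.7 (np.int64(211), np.int64(177)) [192, 188, 183]; 0.8 (np.int64(211), np.int64(176)) [194, 190, 185]; 0.9 (np.int64(210), np.int64(175)) [189, 186, 180]; 1.0 (np.int64(210), np.int64(173)) [194, 190, 186]; 1.1 (np.int64(209), np.int64(171)) [196, 192, 187]; 1.2 (np.int64(209), np.int64(168)) [203, 200, 194]; 1.3 (np.int64(208), np.int64(165)) [181, 179, 174]; 1.4 (np.int64(208), np.int64(161)) [217, 214, 209]; 1.5 (np.int64(207), np.int64(158)) [215, 210, 205]; 1.6 (np.int64(207), np.int64(154)) [214, 211, 206]; 1.7 (np.int64(206), np.int64(149)) [219, 216, 211];
```

```bash
cat > sd.py <<'E'
from h import *
from cov import cedge
s=cam("side");I=s["img"]
for th in np.arange(0,1.85,.1):
    l=[proj(s,cedge(th,-.04,r,0)).round().astype(int) for r in(.04,.06,.08,.098,.115)]
    print(round(th,1),l[3].tolist(),[("%d,%d,%d"%tuple(I[v,u])) for u,v in l])
E
python3 sd.py
```

```text
0.0 [270, 186] ['154,163,156', '203,214,208', '134,155,142', '148,161,152', '62,127,95']
0.1 [269, 185] ['154,163,156', '233,237,234', '160,165,161', '157,164,162', '62,129,96']
0.2 [268, 183] ['161,168,163', '198,205,202', '158,167,169', '166,174,178', '59,127,93']
0.3 [267, 181] ['163,170,163', '205,213,210', '214,223,226', '236,242,245', '58,127,94']
0.4 [266, 179] ['161,165,160', '234,238,235', '239,244,247', '233,239,242', '193,202,203']
0.5 [266, 176] ['160,166,162', '232,238,234', '231,237,240', '162,170,164', '161,169,165']
0.6 [266, 174] ['161,166,163', '234,238,235', '174,184,181', '160,166,161', '120,137,128']
0.7 [266, 171] ['162,168,162', '223,227,224', '161,167,164', '109,130,117', '41,88,65']
0.8 [266, 169] ['160,168,162', '180,188,182', '161,168,162', '37,84,64', '52,109,82']
0.9 [267, 166] ['160,166,162', '162,169,166', '149,159,153', '40,82,63', '62,132,99']
1.0 [268, 163] ['154,159,156', '162,168,163', '69,100,83', '47,92,71', '58,128,95']
1.1 [269, 160] ['61,86,73', '156,163,158', '43,86,66', '57,121,90', '59,128,96']
1.2 [270, 158] ['40,78,63', '38,73,57', '42,81,62', '57,128,95', '62,133,100']
1.3 [271, 155] ['80,93,92', '70,90,84', '73,93,87', '61,126,94', '61,131,98']
1.4 [273, 152] ['79,83,88', '70,73,77', '71,73,75', '73,75,79', '68,71,77']
1.5 [274, 150] ['84,88,93', '84,91,97', '85,89,95', '81,92,93', '34,80,57']
1.6 [276, 147] ['74,95,88', '40,84,61', '42,82,62', '41,84,65', '49,106,80']
1.7 [278, 145] ['45,85,66', '41,86,67', '43,87,66', '62,131,99', '67,135,103']
1.8 [280, 143] ['41,84,66', '41,84,67', '60,128,97', '62,130,99', '62,129,98']
```

The side-view samples put the cover at about 1.45 rad, so it is following the fingers. I'll carry on.

{"api": "servo_tool", "payload": {"motion": [[[0.001,0.003,0.009,0,-0.4,0,0],[0.007,0.003,0.014,0,-0.8,0,0],[0.0125,0.003,0.0205,0,-1.2,0,0],[0.017,0.003,0.0275,0,-1.6,0,0],[0.021,0.003,0.035,0,-2,0,0],[0.0245,0.003,0.0425,0,-2.4,0,0],[0.027,0.003,0.0505,0,-2.8,0,0],[0.0285,0.003,0.059,0,-3.2,0,0],[0.029,0.003,0.0675,0,-3.6,0,0],[0.029,0.003,0.0675,0,-3.6,0,0],[0.029,0.003,0.0675,0,-3.6,0,0]]]}}

```text
t: 22.45
eef_pos: [0.5959, 0.0563, 0.1065]
tool_rot: [0.207, -0.047, 0.977, 0.01]
contact_force: [-0.2, -0.4, 1.1]
gripper_width: -0.001
grasp_force: 0.5
```

```bash
python3 st.py .55 .45 .35 .25 .2 .15 .1 .05 0 | grep -v ';'; python3 sd.py | head -13
```

```text
22.45 [-0.24 -0.43  1.1 ]
shift [0.0024, -0.0003, -0.0017] turn [0.0, -0.01, 0.0]
.45 shift [0.0048, -0.0003, 0.0065] turn [0.0, -0.41, 0.0]
.35 shift [0.0063, -0.0003, 0.015] turn [0.0, -0.81, 0.0]
.25 shift [0.007, -0.0003, 0.0236] turn [0.0, -1.21, 0.0]
.2 shift [0.007, -0.0003, 0.028] turn [0.0, -1.41, 0.0]
.15 shift [0.0067, -0.0003, 0.0323] turn [0.0, -1.61, 0.0]
.1 shift [0.0062, -0.0003, 0.0367] turn [0.0, -1.81, 0.0]
.05 shift [0.0056, -0.0003, 0.041] turn [0.0, -2.01, 0.0]
0 shift [0.0046, -0.0003, 0.0453] turn [0.0, -2.21, 0.0]
0.0 [270, 186] ['152,160,155', '146,156,150', '132,147,139', '145,155,149', '43,87,67']
0.1 [269, 185] ['152,160,155', '161,167,160', '161,166,162', '156,161,159', '42,88,66']
0.2 [268, 183] ['163,168,162', '150,156,155', '160,168,171', '168,174,181', '42,86,65']
0.3 [267, 181] ['166,171,166', '150,157,156', '170,178,185', '227,233,237', '54,114,84']
0.4 [266, 179] ['137,142,139', '151,157,156', '164,172,177', '232,239,241', '193,203,203']
0.5 [266, 176] ['125,129,137', '124,129,132', '107,111,116', '126,131,132', '162,169,165']
0.6 [266, 174] ['140,146,154', '140,145,153', '126,132,140', '90,91,95', '120,135,124']
0.7 [266, 171] ['142,146,153', '143,146,154', '108,111,116', '77,81,87', '95,98,105']
0.8 [266, 169] ['126,128,136', '64,66,71', '34,35,38', '27,23,22', '94,97,100']
0.9 [267, 166] ['82,84,89', '30,35,37', '35,37,39', '27,30,33', '39,41,44']
1.0 [268, 163] ['21,25,29', '28,28,35', '36,39,43', '33,31,38', '49,52,55']
1.1 [269, 160] ['66,71,73', '36,36,39', '32,33,38', '29,29,31', '95,97,105']
1.2 [270, 158] ['119,127,133', '98,103,108', '31,33,35', '92,99,103', '42,46,45']
```

{"api": "servo_tool", "payload": {"motion": [[[0.005,0,0.0065,0,-0.4,0,0],[0.0065,0,0.015,0,-0.8,0,0],[0.007,0,0.0235,0,-1.2,0,0],[0.007,0,0.028,0,-1.4,0,0],[0.0065,0,0.0325,0,-1.6,0,0],[0.006,0,0.0365,0,-1.8,0,0],[0.006,0,0.0365,0,-1.8,0,0],[0.006,0,0.0365,0,-1.8,0,0]]]}}

```text
t: 23.27
eef_pos: [0.6051, 0.0571, 0.0703]
tool_rot: [0.283, -0.045, 0.958, 0.014]
contact_force: [-2.6, -0.5, 1.4]
gripper_width: -0.0
grasp_force: 1.0
```

```bash
python3 st.py .1 .05 0 -.04 | grep -v ';'; python3 sd.py | head -6
```

```text
23.2667 [-2.6  -0.54  1.36]
shift [-0.0, -0.0002, -0.0002] turn [0.01, -0.01, -0.01]
.05 shift [-0.0, -0.0002, 0.0042] turn [0.01, -0.21, -0.01]
0 shift [-0.0002, -0.0002, 0.0086] turn [0.01, -0.41, -0.01]
-.04 shift [-0.0006, -0.0002, 0.0121] turn [0.01, -0.57, -0.01]
0.0 [270, 186] ['124,134,136', '109,118,119', '111,127,120', '108,117,116', '37,82,65']
0.1 [269, 185] ['124,134,136', '132,137,144', '132,143,147', '99,102,108', '43,87,67']
0.2 [268, 183] ['160,167,177', '159,165,173', '159,166,174', '94,98,104', '43,88,67']
0.3 [267, 181] ['161,167,178', '113,117,124', '101,104,109', '93,96,104', '46,85,65']
0.4 [266, 179] ['151,157,167', '75,78,82', '55,56,60', '94,98,102', '91,96,101']
0.5 [266, 176] ['73,76,79', '53,55,59', '53,53,58', '45,47,50', '90,95,102']
```

{"api": "servo_tool", "payload": {"motion": [[[0,0,0.002,0,-0.1,0,0],[0,0,0.004,0,-0.2,0,0],[0,0,0.006,0,-0.3,0,0],[0,0,0.0075,0,-0.4,0,0],[0,0,0.009,0,-0.4,0,0],[0,0,0.009,0,-0.4,0,0],[0,0,0.009,0,-0.4,0,0]]]}}

```text
t: 24.0
eef_pos: [0.6099, 0.0573, 0.0629]
tool_rot: [0.3, -0.045, 0.953, 0.015]
contact_force: [-1.2, -0.4, 1.4]
gripper_width: -0.002
grasp_force: 0.7
```

{"api": "servo_tool", "payload": {"motion": [[[0,0,0.001,0,0,0,0],[0,0,0.002,0,0,0,0],[0,0,0.002,0,0,0,0]]]}}

```text
t: 24.25
eef_pos: [0.6108, 0.0574, 0.0615]
tool_rot: [0.301, -0.045, 0.953, 0.014]
contact_force: [-7.6, -2.9, 10.0]
gripper_width: 0.002
grasp_force: 6.4
```

{"api": "servo_tool", "payload": {"motion": [[[0,0,0.001,0,0,0,0],[0,0,0.001,0,0,0,0],[0,0,0.001,0,0,0,0]]]}}

```text
t: 24.5
eef_pos: [0.6111, 0.0575, 0.061]
tool_rot: [0.301, -0.045, 0.953, 0.014]
contact_force: [-9.8, -2.8, 13.9]
gripper_width: -0.001
grasp_force: 9.1
```

{"api": "servo_tool", "payload": {"motion": [[[0,0,-0.005,0,0,0,0],[0,0,-0.012,0,0,0,0],[0,0,-0.03,0,0,0,0],[0.02,0,-0.07,0,0,0,0],[0.05,0,-0.11,0,0,0,0],[0.07,0,-0.14,0,0,0,0],[0.07,0,-0.14,0,0,0,0],[0.07,0,-0.14,0,0,0,0]]]}}

```text
t: 25.17
eef_pos: [0.4936, 0.0462, 0.1437]
tool_rot: [0.292, -0.046, 0.955, 0.013]
contact_force: [-0.2, -0.7, -0.4]
gripper_width: 0.001
grasp_force: 0.0
```

Run:
```python
from h import *
import pickle
c=cam("wrist");s=cam("side");s0=pickle.load(open("c0.pkl","rb"))["side"];h=cv2.cvtColor(c["img"],cv2.COLOR_RGB2HSV)
o=(h[...,1]>150)&(h[...,0]<20)&(h[...,2]>150); p=proj(c,panel(.011,0,.0145)); v,u=np.nonzero(o)
k=(abs(u-p[0])<60)&(abs(v-p[1])<60); print("tab px",u[k].min(),u[k].max(),"model home",proj(c,panel(.011,-.007,.0145)),proj(c,panel(.011,.007,.0145)), "rows",v[k].min(),v[k].max())
for x in(.049,.1): print([c["img"][tuple(proj(c,panel(x,y,.005)).round().astype(int)[::-1])].tolist() for y in(-.043,0,.043)])
for th,z in((0,.005),): 
    P=[proj(s,panel(x,y,z)).round().astype(int) for x in(.05,.1,.145) for y in(-.042,0,.042)]
    print([(s["img"][b,a].tolist(),s0["img"][b,a].tolist()) for a,b in P])
print(cv2.absdiff(s["img"],s0["img"]).max(2)[150:192,250:295].mean(), bot.get_obs()["contact_force"],bot.get_obs()["t"])
```

```text
tab px 248 269 model home [248.03308849 178.49633414] [264.79085747 178.5069176 ] rows 178 215
[[149, 156, 166], [177, 186, 197], [154, 161, 169]]
[[149, 158, 168], [33, 36, 34], [150, 157, 167]]
[([135, 140, 147], [134, 141, 147]), ([140, 145, 153], [137, 141, 150]), ([122, 140, 141], [126, 142, 143]), ([138, 146, 153], [139, 145, 153]), ([35, 36, 42], [36, 42, 41]), ([110, 139, 132], [108, 137, 130]), ([143, 152, 158], [143, 149, 158]), ([141, 148, 154], [139, 148, 153]), ([138, 145, 152], [141, 146, 152])]
3.3354497354497354 [ 0.92628296  0.14818833 -1.4865176 ] 25.2667
```

The cover looks the same as at the start and holds after release. The tab is home and the arm is clear, so I'm handing in.

```bash
python3 -c "
from station import bot
print(bot.hand_in())"
```

```text
the job is handed in; nothing more can be done
None
```

I handed the job in at about 25 s: the cover sprang open, the silver bar went flat over the window against the lower wall, the cover shut and held with the latch home, and no other bench item was touched; the judge returned no verdict, so these are my own camera and force readings.

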